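# Share out the stacked lunch boxes

## Robot

A 6-joint arm with a two-finger parallel gripper is mounted at the origin on the work surface. World frame = base frame: x ahead of the robot, y to its left, z up, the work surface at z = 0. Lengths are in m, angles in degrees, forces in N, time in s.
With the tool pointing down it reaches from about 0.325 to 0.775 m from the base axis. Payload 5.5 kg.
Tool frame: the origin (TCP) lies at the centre of the arm's flange, where the gripper is bolted on; the fingertips stand 182 mm ahead of it and the grasp point (between the pads) lies 163 mm ahead of it; z points along the fingers, y is the direction in which the jaws open and shut (so a half turn about z gives the same grasp; the last joint's range is limited). The gripper opens to 88 mm and grips with 3 to 60 N. Pads are 20 mm wide; open, the fingers measure 115 mm over their backs; the gripper's body (75 mm by 178 mm) begins 61 mm behind the grasp point.
Start: joints at [60.865, 5.22, 70.514, -0, 104.267, -3.249], TCP at [0.262, 0.54, 0.405] pointing down, gripper open.
Joint ranges: [-164.24, 164.24], [-49.07, 125.15], [9.68, 141.18], [-86.29, 266.29], [3.28, 154.24], [-151.56, 151.56]. Speed limits (degrees/s): [147.25, 147.25, 172.46, 180, 180, 180].

## Interface

Orientations are given as [roll, pitch, yaw] about the fixed x, y, z axes, in that order (R = Rz(yaw) Ry(pitch) Rx(roll)).
In Python, from station import r gives the robot as it stands. The module is installed in compiled form; this text tells all that it offers. Calls block until the motion is done:
- r.reach(position, orientation): joint-space move of the TCP to a pose.
- r.servo_line(position, rotation=None, speed=0.15): straight line of the TCP; rotation=None keeps the orientation; speed is the mean speed in m/s.
- r.move_joints(angles): joint-space move.
- r.let_go() and r.grab(squeeze=None): open the fingers fully, or close them until they stop; squeeze is the grip in N (None keeps the last).
- r.wait(seconds).
- r.inverse_kinematics(position, orientation): joint angles nearest the present ones, or None.
- r.sense(): the state.
- r.snapshot(name): name is "scene" or "side" or "wrist"; returns a dict with "frame" (400x640x3 uint8, red, green, blue), "fx", "fy", "cx", "cy" (pixels), "dist_coeffs" ([k1, k2, p1, p2, k3] as OpenCV has them; the pictures are not rectified), "R" (3x3) and "t" (3): a world point X has camera coordinates R X + t. Camera axes: x right, y down, z forward; pixel columns grow to the right and rows downward; lengths in m; the calibration is good to about 2 mm. A picture is of the moment at which its call begins. There is no depth.
A pose or a line that the arm cannot do raises r.IKError and nothing moves.
- r.hand_in(): hands the job in, once; it reports no verdict.
The state is a dict: "clock": time; "joints": joint angles; "joint_vel": joint speeds; "joint_torque": joint torques, N m; "tcp_pos": TCP position; "orientation": TCP orientation; "contact_force": force on the tool from outside, world axes, zero at the start; "torque": the same for the moment, N m; "opening": finger opening in m.
Only numpy, scipy, OpenCV 4.12 (cv2) and the standard library are available. Lean on these libraries where they do the work, as an engineer would, in place of code of your own. Each camera call takes 0.05 s, during which the arm holds its last target. There are 200 camera calls.

## Task

Four lunch boxes are stacked on the kitchen counter. Take the stack apart from the top, one box at a time, and gently set each box down, lid up, flat inside the tray of its own lid colour, so that red, then yellow, then green, then blue are in place. Never tip a box over, and do not bump the mug or the spice jar out of their places.

Things in the scene. Friction and masses are not known exactly. Their poses are not given: they have to be found in the camera images.
- box_red: lidded lunch box, cream plastic with a flat red lid: 40 mm wide (its x axis, grip across it) x 56 mm long (its y axis) x 44 mm high, straight smooth sides, about 90 g; smallest, on top of the stack at the start. Origin: centre of its underside; z up. Loose; the stacked boxes just lie on one another, roughly centred, a little twisted
- box_yellow: lidded lunch box, cream plastic with a flat yellow lid: 50 mm wide (its x axis, grip across it) x 80 mm long (its y axis) x 44 mm high, straight smooth sides, about 130 g; second from the top at the start. Origin: centre of its underside; z up. Loose; the stacked boxes just lie on one another, roughly centred, a little twisted
- box_green: lidded lunch box, cream plastic with a flat green lid: 60 mm wide (its x axis, grip across it) x 104 mm long (its y axis) x 44 mm high, straight smooth sides, about 190 g; third from the top at the start. Origin: centre of its underside; z up. Loose; the stacked boxes just lie on one another, roughly centred, a little twisted
- box_blue: lidded lunch box, cream plastic with a flat blue lid: 70 mm wide (its x axis, grip across it) x 130 mm long (its y axis) x 44 mm high, straight smooth sides, about 260 g; largest, at the bottom, standing on the counter at the start. Origin: centre of its underside; z up. Loose; the stacked boxes just lie on one another, roughly centred, a little twisted
- tray_red: low red tray fixed to the counter, its outside 72 mm (its x axis) x 88 mm (its y axis); floor 4 mm thick, a 3 mm wide rim standing 12 mm above the counter; the inside is 66 x 82 mm, i.e. 13 mm of room on each side of the red box laid the same way round. Origin: centre of its underside, at counter height; z up
- tray_yellow: low yellow tray fixed to the counter, its outside 82 mm (its x axis) x 112 mm (its y axis); floor 4 mm thick, a 3 mm wide rim standing 12 mm above the counter; the inside is 76 x 106 mm, i.e. 13 mm of room on each side of the yellow box laid the same way round. Origin: centre of its underside, at counter height; z up
- tray_green: low green tray fixed to the counter, its outside 92 mm (its x axis) x 136 mm (its y axis); floor 4 mm thick, a 3 mm wide rim standing 12 mm above the counter; the inside is 86 x 130 mm, i.e. 13 mm of room on each side of the green box laid the same way round. Origin: centre of its underside, at counter height; z up
- tray_blue: low blue tray fixed to the counter, its outside 102 mm (its x axis) x 162 mm (its y axis); floor 4 mm thick, a 3 mm wide rim standing 12 mm above the counter; the inside is 96 x 156 mm, i.e. 13 mm of room on each side of the blue box laid the same way round. Origin: centre of its underside, at counter height; z up
- mug: white mug, 76 mm across and 85 mm high, with a handle at its +y side reaching about 30 mm beyond the wall; standing loose, a bystander. Origin: centre of its underside
- jar: small amber glass spice jar with a steel cap, 48 mm across, 75 mm high; standing loose near the mug, a bystander. Origin: centre of its underside
Mind the look-alikes: they are no part of the job. Several things look just like the tray_green: the one meant starts farthest from the robot's base.

How it is judged:
By the outcome, as a careful person would: the job done as asked, in the order asked, and still so for the second after the job is handed in, with the robot touching nothing.
It also fails if it takes over 112 s, if anything falls off the work surface, if the arm or the gripper's body presses on something with over 40 N, if the wrist force passes 120 N, or if a joint passes its speed limit or range.

## Working session

There is one attempt and no reset: what is moved stays moved. The work goes in short steps, each a Python script; the robot and the scene stay as the last script left them, time stands still between calls to the robot, and variables do not carry over. Pictures are saved under pics/ and viewed, about 12 in all and at most 16, crops included, and the job is handed in when it is done.

```bash
mkdir -p pics; python3 - <<'E'
from station import r
import cv2,pickle
d={}
for n in("scene","side","wrist"):
    s=r.snapshot(n);d[n]=s;cv2.imwrite(f"pics/{n}0.png",s["frame"][:,:,::-1])
    print(n,s["fx"],s["cx"],s["cy"],s["dist_coeffs"],-s["R"].T@s["t"],s["R"][2])
pickle.dump(d,open("s0.pkl","wb"))
print(r.sense())
E
```

```text
scene 463.8160968480954 316.5201452723494 201.9748294420076 [-0.11425983  0.          0.          0.          0.        ] [1.07414468 0.02453035 0.93948873] [-0.58514729 -0.07321409 -0.80761522]
side 515.043114806434 314.71280219154687 199.8112324828752 [-0.03074615  0.          0.          0.          0.        ] [-0.23410722 -0.95299368  0.77429056] [ 0.50800127  0.69588869 -0.50761564]
wrist 339.87602841642257 317.9813172404103 199.8973230006224 [-0.01809668  0.          0.          0.          0.        ] [0.19845035 0.57088788 0.38412989] [ 0.22991444 -0.11392755 -0.96651946]
{'clock': 0.15, 'joints': array([ 6.08646410e+01,  5.25228363e+00,  7.05671366e+01,  3.48902179e-04,
        1.04267215e+02, -3.24727952e+00]), 'joint_vel': array([-0.00171312, -0.24016285, -0.21195768,  0.06250706, -0.10302879,
        0.014112  ]), 'joint_torque': array([ 1.02482594e-03, -4.47051501e+01, -4.06902981e+01,  6.98380941e-02,
        2.75167526e-02, -1.24213011e-04]), 'tcp_pos': array([0.26197561, 0.5398297 , 0.40376509]), 'orientation': array([-1.79913523e+02, -5.24521421e-03,  1.54112002e+02]), 'contact_force': array([ 0.19997253,  0.47633352, -0.55209435]), 'torque': array([ 0.0073457 , -0.01845628, -0.07338036]), 'opening': 0.08810577531436106}
```

View pics/scene0.png

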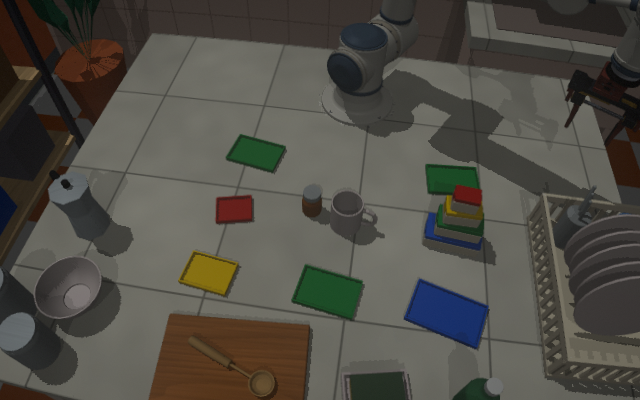

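View pics/side0.png

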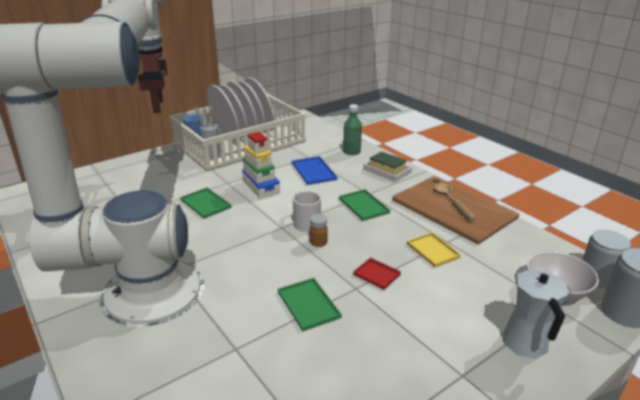

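The scene view shows the stack at about (455,215), the red tray at (235,209), yellow at (209,273), blue at (447,313), the jar at (312,200) and the mug at (347,208). There are three green trays, at (256,153), (453,180) and (328,291). The last looks farthest from the base at (360,100). I'll measure all of them and confirm in a crop.

```bash
cat > h.py <<'E'
import numpy as np,cv2
from scipy.optimize import minimize
W={'red':(.040,.056),'yellow':(.050,.080),'green':(.060,.104),'blue':(.070,.130)}
T={'red':(.072,.088),'yellow':(.082,.112),'green':(.092,.136),'blue':(.102,.162)}
def mask(s,c):
    h=cv2.cvtColor(s["frame"],cv2.COLOR_RGB2HSV).astype(int);H,S,V=h[...,0],h[...,1],h[...,2]
    m={'red':(H<6)|(H>172),'yellow':(H>18)&(H<33),'green':(H>50)&(H<80),'blue':(H>105)&(H<128)}[c]
    return (m&(S>130)&(V>45)).astype(np.uint8)
def K(s): return np.array([[s["fx"],0,s["cx"]],[0,s["fy"],s["cy"]],[0,0,1]])
def proj(s,P):
    return cv2.projectPoints(np.asarray(P,float).reshape(-1,3),cv2.Rodrigues(s["R"])[0],s["t"],K(s),np.array(s["dist_coeffs"]))[0][:,0]
def ground(s,uv,z):
    n=cv2.undistortPoints(np.array([[uv]],float),K(s),np.array(s["dist_coeffs"]))[0,0]
    d=s["R"].T@[n[0],n[1],1];c=-s["R"].T@s["t"];return c+d*(z-c[2])/d[2]
def corners(p,size,zs):
    a=np.radians(p[2]);w,l=size
    return [[p[0]+np.cos(a)*i*w/2-np.sin(a)*j*l/2,p[1]+np.sin(a)*i*w/2+np.cos(a)*j*l/2,z] for z in zs for i,j in((1,1),(1,-1),(-1,-1),(-1,1))]
def blobs(m,amin=120):
    n,lab,st,ce=cv2.connectedComponentsWithStats(m)
    return [((lab==i).astype(np.uint8),ce[i],st[i]) for i in range(1,n) if st[i][4]>amin]
def fit(s,m,size,zs,c):
    """pose x,y,yaw (deg) of a w x l block with levels zs, by silhouette overlap"""
    p0=ground(s,c,np.mean(zs))
    def cost(p):
        q=cv2.convexHull(proj(s,corners(p,size,zs)).astype(np.float32))
        im=np.zeros(m.shape,np.uint8);cv2.fillConvexPoly(im,np.round(q*16).astype(np.int32),1,shift=4)
        return 1-(im&m).sum()/max(1,(im|m).sum())
    best=None
    for y in range(-90,90,30):
        o=minimize(cost,[p0[0],p0[1],y],method='Nelder-Mead',options=dict(initial_simplex=[[p0[0],p0[1],y],[p0[0]+.015,p0[1],y],[p0[0],p0[1]+.015,y],[p0[0],p0[1],y+15]],xatol=1e-4,fatol=1e-4))
        if best is None or o.fun<best.fun:best=o
    x=best.x;return np.array([x[0],x[1],(x[2]+90)%180-90]),1-best.fun
E
python3 - <<'E'
import pickle,cv2
from h import *
d=pickle.load(open('s0.pkl','rb'));s=d['scene']
np.set_printoptions(precision=4,suppress=True)
for c in W:
    for m,ce,st in blobs(mask(s,c)):
        if st[4]<250 and c!='red': continue
        print(c,ce.round(),st[4],'tray',*fit(s,m,T[c],(0,.012),ce))
m=cv2.resize(s["frame"][140:350,170:500],None,fx=2.4,fy=2.4,interpolation=cv2.INTER_CUBIC);cv2.imwrite('pics/crop1.png',m[:,:,::-1])
for n,uv,z in(("jar base",(312,212),0),("mug base",(347,230),0),("stackbase",(455,232),.044),("rack top",(540,200),.1)):print(n,ground(s,uv,z))
E
```

```text
red [467. 195.] 450 tray [ 0.299   0.3273 66.6219] 0.5251461988304094
red [234. 209.] 908 tray [ 0.4494 -0.2588 15.8667] 0.9016881827209533
yellow [461. 211.] 326 tray [  0.3538   0.3104 -22.4294] 0.24474474474474472
yellow [208. 273.] 1733 tray [ 0.631  -0.272  -6.7111] 0.9438997821350763
green [256. 153.] 1036 tray [  0.261   -0.2492 -20.4018] 0.6920507682030728
green [450. 178.] 1039 tray [0.2572 0.2783 9.704 ] 0.6577946768060836
green [329. 292.] 2081 tray [  0.6318   0.0007 -10.8825] 0.800076893502499
blue [446. 235.] 454 tray [ 0.4155  0.2922 -8.7854] 0.17672246010120674
blue [447. 313.] 3357 tray [  0.6436   0.2599 -16.5274] 0.9520567375886525
jar base [ 0.4255 -0.0671  0.    ]
mug base [0.4643 0.0242 0.    ]
stackbase [0.459  0.2735 0.044 ]
rack top [0.3762 0.4635 0.1   ]
```

View pics/crop1.png

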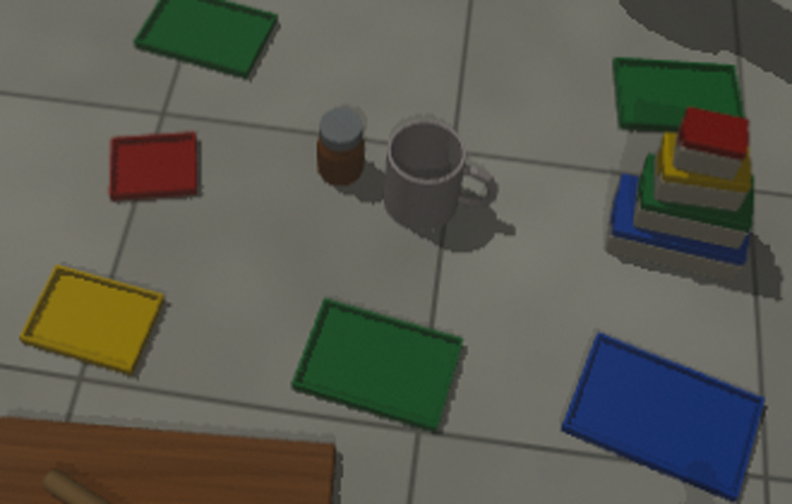

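The crop confirms it: the green tray at crop (378,365), scene (328,291), lies about 0.63 m from the base. The other two are at about 0.36–0.38 m. I'll improve the tray fits with looser masks, check them in the side camera, and hover over the stack.

```bash
cat > trays.py <<'E'
import pickle,cv2
from h import *
np.set_printoptions(precision=4,suppress=True)
d=pickle.load(open('s0.pkl','rb'))
def lm(s,c):
    f=s["frame"].astype(int);R,G,B=f[...,0],f[...,1],f[...,2]
    m={'red':(R>1.8*G)&(R>1.8*B)&(R>40),'yellow':(R>1.8*B)&(G>1.6*B)&(R>40),'green':(G>1.4*R)&(G>1.3*B),'blue':(B>1.5*R)&(B>1.3*G)}[c]
    return cv2.morphologyEx(m.astype(np.uint8),cv2.MORPH_OPEN,np.ones((3,3)))
if __name__=='__main__':
  ap={'red':(.449,-.259),'yellow':(.631,-.272),'green':(.632,0),'blue':(.6436,.26)}
  for n in('scene','side'):
    s=d[n]
    for c in W:
        u=proj(s,[[*ap[c],0]])[0]
        b=min(blobs(lm(s,c)),key=lambda b:np.hypot(*(b[1]-u)))
        print(n,c,b[1].round(),b[2][4],*fit(s,b[0],T[c],(0,.012),b[1]))
  s=d['scene'];print('lid',ground(s,(467,195),.174))
E
python3 trays.py; python3 - <<'E'
from station import r
from h import *
s=r.snapshot('scene');p=ground(s,(467,195),.174)
r.reach([p[0],p[1],.46],[180,0,90])
s=r.snapshot('wrist');cv2.imwrite('pics/w1.png',s['frame'][:,:,::-1])
import pickle;pickle.dump(s,open('w1.pkl','wb'));print(r.sense()['tcp_pos'],r.sense()['joints'],r.sense()['clock'])
E
```

```text
scene red [234. 209.] 911 [ 0.4494 -0.2589 15.8903] 0.9064676616915422
scene yellow [208. 273.] 1752 [ 0.6314 -0.2718 -6.7067] 0.9537289058247143
scene green [327. 291.] 2495 [ 0.6318  0.0001 -9.3546] 0.9566717791411042
scene blue [447. 313.] 3425 [  0.6441   0.2603 -16.1351] 0.9683257918552036
side red [377. 273.] 745 [ 0.4559 -0.2608 13.5286] 0.8071505958829902
side yellow [433. 249.] 917 [  0.6348  -0.2708 -11.5398] 0.8428308823529411
side green [364. 205.] 809 [  0.6357  -0.0014 -14.9647] 0.831275720164609
side blue [314. 170.] 775 [  0.651    0.264  -16.7559] 0.8659217877094972
lid [0.4505 0.2655 0.174 ]
[0.45018125 0.26651433 0.45958435] [ 2.68930732e+01 -5.54459897e+00  7.56565548e+01  2.26924809e-02
  1.09924605e+02  2.67663817e+01] 1.525
```

View pics/w1.png

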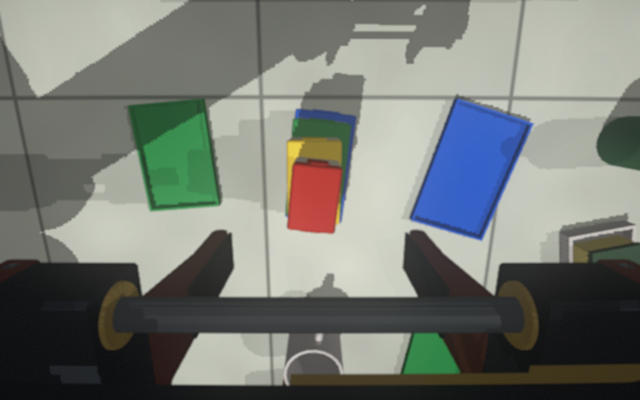

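The red lid is at (317,197) over the twisted stack, and the blue tray is at (470,168), fully visible. I'll fit the red lid and use the wrist view to check the blue tray. Then I'll make one short hover over the red and yellow trays before grasping.

```bash
python3 - <<'E'
from station import r
import pickle
from trays import *
s=pickle.load(open('w1.pkl','rb'))
def near(s,c,p,z,size,zs):
    u=proj(s,[[*p,z]])[0];b=min(blobs(lm(s,c)),key=lambda b:np.hypot(*(b[1]-u)));return fit(s,b[0],size,zs,b[1]),b[2]
print('redlid',near(s,'red',(.45,.266),.175,W['red'],(.17,.176)))
print('bluetray',near(s,'blue',(.644,.26),.0,T['blue'],(0,.012)))
r.reach([.52,-.20,.46],[180,0,90])
s=r.snapshot('wrist');cv2.imwrite('pics/w2.png',s['frame'][:,:,::-1]);pickle.dump(s,open('w2.pkl','wb'))
for c,p in(('red',(.45,-.26)),('yellow',(.632,-.272)),('green',(.632,0))):
    print(c,near(s,c,p,0,T[c],(0,.012)))
print(r.sense()['clock'])
E
```

```text
redlid ((array([ 0.4468,  0.2686, -4.8129]), np.float64(0.9073239436619718)), array([ 288,  161,   54,   72, 3231], dtype=int32))
bluetray ((array([  0.6452,   0.2591, -16.0206]), np.float64(0.9718552556002298)), array([  411,    99,   122,   141, 10152], dtype=int32))
red ((array([ 0.45  , -0.2615, 14.5765]), np.float64(0.9216158373461745)), array([ 231,  176,   69,   73, 3445], dtype=int32))
yellow ((array([ 0.6302, -0.2744, -7.1664]), np.float64(0.826350710900474)), array([ 364,  178,   76,   85, 4359], dtype=int32))
green ((array([ 0.6324, -0.001 , -9.1298]), np.float64(0.9760308754824294)), array([ 367,    0,   90,   66, 4806], dtype=int32))
3.2917
```

View pics/w2.png

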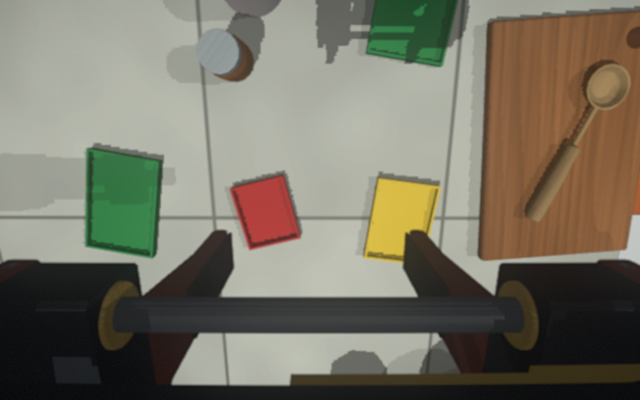

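The hover fits agree with the scene fits. The red tray is at (266,210), yellow at (401,218), and the edge of the correct green tray at (412,30). Next I pick the red box and place it.

```bash
cat > job.py <<'E'
from station import r
import pickle
from trays import *
TR={'red':(.450,-.260,15),'yellow':(.631,-.273,-6.9),'green':(.632,-.0005,-9.2),'blue':(.645,.2597,-16.1)}
Z0={'red':.132,'yellow':.088,'green':.044,'blue':0}
UP=.42
def near(s,c,p,z,size,zs):
    u=proj(s,[[*p,z]])[0];b=min(blobs(lm(s,c)),key=lambda b:np.hypot(*(b[1]-u)));return fit(s,b[0],size,zs,b[1])
def snap(n,name):
    s=r.snapshot(n);cv2.imwrite(f'pics/{name}.png',s['frame'][:,:,::-1]);pickle.dump(s,open(f'{name}.pkl','wb'));return s
def pick(c,p,N):
    o=[180,0,p[2]+90];z=Z0[c]+.2
    r.reach([p[0],p[1],max(UP,z+.08)],o)
    r.servo_line([p[0],p[1],z],speed=.12)
    print('F before grab',r.sense()['contact_force'])
    r.grab(N);print('opening',r.sense()['opening'],'F',r.sense()['contact_force'])
    r.servo_line([p[0],p[1],z+.03],speed=.05)
    r.servo_line([p[0],p[1],max(UP,z+.08)],speed=.15);print('opening',r.sense()['opening'],'clock',r.sense()['clock'])
def place(c,off=(0,0)):
    """off = box centre minus grip centre, in box axes"""
    x,y,a=TR[c];b=np.radians(a)
    x-=np.cos(b)*off[0]-np.sin(b)*off[1];y-=np.sin(b)*off[0]+np.cos(b)*off[1]
    r.reach([x,y,UP],[180,0,a+90])
    r.servo_line([x,y,.204+.012],speed=.12);r.wait(.15)
    f0=r.sense()['contact_force'][2];z=.204+.006
    while z>.2015:
        r.servo_line([x,y,z],speed=.02)
        f=r.sense()['contact_force'][2]-f0
        if f>1.2:break
        z-=.001
    print('touch z',z,'dF',f)
    r.let_go();r.wait(.2)
    r.servo_line([x,y,.30],speed=.12)
    print('clock',r.sense()['clock'])
E
python3 - <<'E'
from job import *
s=pickle.load(open('w1.pkl','rb'))
p,q=near(s,'red',(.45,.266),.175,W['red'],(.176,.176));print(p,q)
pick('red',p,12)
snap('wrist','held_red')
place('red')
s=snap('wrist','placed_red')
E
python3 - <<'E'
import cv2,numpy as np
cv2.imwrite('pics/pr.png',np.hstack([cv2.resize(cv2.imread(f'pics/{n}.png'),(400,250)) for n in('held_red','placed_red')]))
E
```

```text
[ 0.4465  0.2686 -5.3796] 0.9100739897552647
F before grab [-0.7423  0.3322  0.4013]
opening 0.03987253575361743 F [ 0.2415  1.0308 -0.0636]
opening 0.040270182578613554 clock 7.9833
touch z 0.20299999999999999 dF 5.902468899144898
clock 16.175
```

View pics/pr.png

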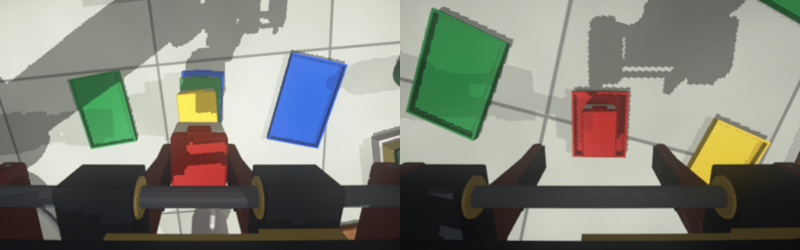

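Left: the red box is held and the yellow, green and blue boxes are undisturbed. Right: the red box sits lid up inside the red tray, at about (600,130) in the composite. Yellow next, fitted from a fresh hover.

```bash
python3 - <<'E'
from job import *
r.servo_line([.45,-.26,.40],speed=.25)
r.reach([.445,.262,.44],[180,0,85])
s=snap('wrist','w3')
for zs in((.132,.132),(.124,.132)):
    p,q=near(s,'yellow',(.447,.268),.132,W['yellow'],zs);print(p,q)
p=near(s,'yellow',(.447,.268),.132,W['yellow'],(.132,.132))[0]
f=s['frame'].copy();cv2.polylines(f,[proj(s,corners(p,W['yellow'],(.132,))).astype(np.int32)],True,(255,0,255))
u=proj(s,[[*p[:2],.13]])[0].astype(int);cv2.imwrite('pics/w3c.png',cv2.resize(f[max(0,u[1]-90):u[1]+90,u[0]-130:u[0]+130],None,fx=3,fy=3)[:,:,::-1])
E
```

```text
[ 0.4455  0.2714 -0.7454] 0.9544700460829493
[ 0.4455  0.2718 -1.7801] 0.9534372135655362
```

View pics/w3c.png

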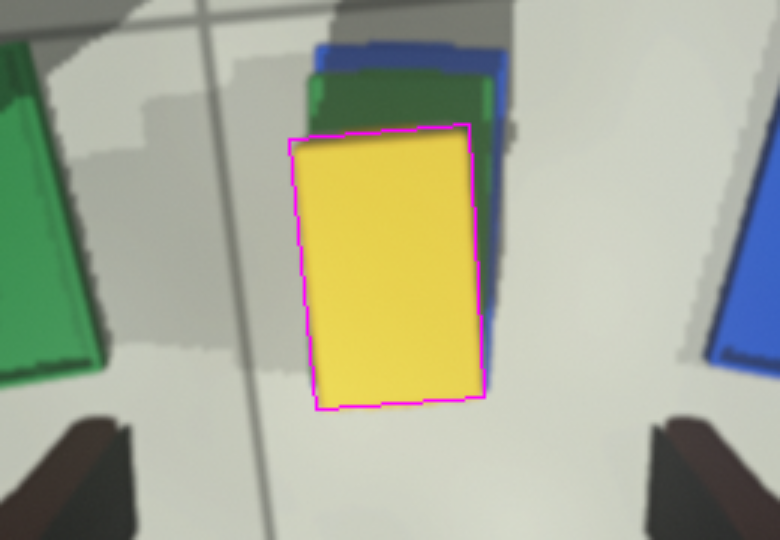

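The outline fits the yellow lid well: corners at crop (290,139) to (485,398). I'll place yellow, then hover and fit green.

```bash
python3 - <<'E'
from job import *
pick('yellow',(.4455,.2714,-1),14)
place('yellow')
snap('wrist','placed_yellow')
r.servo_line([.631,-.273,.40],speed=.25)
r.reach([.445,.262,.40],[180,0,87])
s=snap('wrist','w4')
p,q=near(s,'green',(.445,.27),.088,W['green'],(.088,.088));print(p,q)
f=s['frame'].copy();cv2.polylines(f,[proj(s,corners(p,W['green'],(.088,))).astype(np.int32)],True,(255,0,255))
a=cv2.resize(f,(480,300));b=cv2.resize(cv2.imread('pics/placed_yellow.png')[:,:,::-1],(320,200))
o=np.zeros((300,800,3),np.uint8);o[:,:480]=a;o[:200,480:]=b;cv2.imwrite('pics/c4.png',o[:,:,::-1])
E
```

```text
F before grab [ 0.1116  0.4605 -0.0683]
opening 0.05017516650706006 F [-0.0305 -0.3646  0.4118]
opening 0.049700887390840144 clock 22.4667
touch z 0.20299999999999999 dF 6.608532773910241
clock 30.6417
[ 0.4487  0.2751 -6.0898] 0.9405760116660591
```

View pics/c4.png

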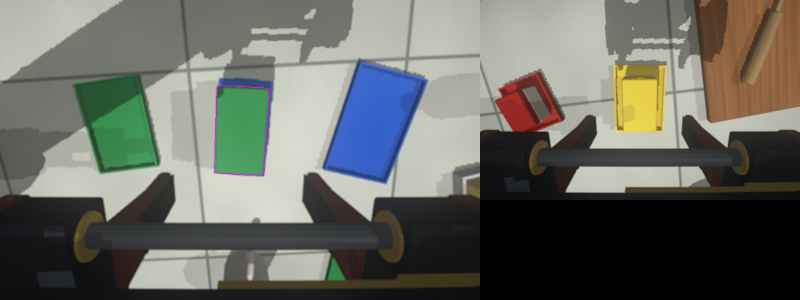

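The yellow box lies in its tray at (640,100), and the green outline matches its lid at (242,130). Green next.

```bash
python3 - <<'E'
from job import *
pick('green',(.4487,.2751,-6.1),18)
place('green')
snap('wrist','placed_green')
r.servo_line([.632,0,.40],speed=.25)
r.reach([.445,.262,.38],[180,0,87])
s=snap('wrist','w5')
p,q=near(s,'blue',(.447,.275),.044,W['blue'],(.044,.044));print(p,q)
f=s['frame'].copy();cv2.polylines(f,[proj(s,corners(p,W['blue'],(.044,))).astype(np.int32)],True,(255,0,255))
a=cv2.resize(f,(480,300));b=cv2.resize(cv2.imread('pics/placed_green.png')[:,:,::-1],(320,200))
o=np.zeros((300,800,3),np.uint8);o[:,:480]=a;o[:200,480:]=b;cv2.imwrite('pics/c5.png',o[:,:,::-1])
E
```

```text
F before grab [-0.3334 -0.0901 -0.3084]
opening 0.059852475640565596 F [-0.3462  0.2327  0.0986]
opening 0.05966560960310152 clock 37.625
touch z 0.20299999999999999 dF 7.508825748544204
clock 44.8583
[ 0.4507  0.2713 -7.0952] 0.9611754403035906
```

View pics/c5.png

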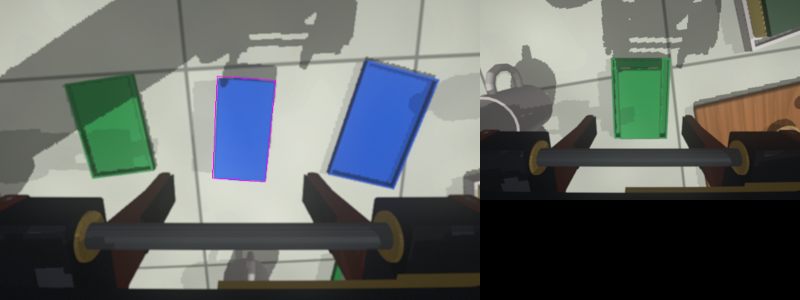

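Green is in its tray at (640,100), and the blue outline fits at (244,130). Blue next, then the final checks.

```bash
python3 - <<'E'
from job import *
pick('blue',(.4507,.2713,-7.1),22)
place('blue')
r.servo_line([.645,.26,.42],speed=.25)
r.reach([.35,.45,.42],[180,0,150])
s=snap('scene','final')
for c in W:
    print(c,*near(s,c,TR[c][:2],.045,W[c],(.040,.048)),TR[c])
m=cv2.resize(s["frame"][140:350,170:500],None,fx=2.4,fy=2.4,interpolation=cv2.INTER_CUBIC);cv2.imwrite('pics/fin.png',m[:,:,::-1])
print(r.sense()['clock'])
E
```

```text
F before grab [-0.2767 -0.593   0.1906]
opening 0.06986443387749258 F [ 0.3782 -0.229   1.1163]
opening 0.0698016020433122 clock 51.6
touch z 0.204 dF 2.788899863053804
clock 58.0
red [ 0.4546 -0.262  10.2246] 0.45093167701863357 (0.45, -0.26, 15)
yellow [ 0.6358 -0.2479 -8.6476] 0.5170454545454546 (0.631, -0.273, -6.9)
green [  0.6359   0.0116 -10.9053] 0.5916412712233348 (0.632, -0.0005, -9.2)
blue [  0.6481   0.2662 -16.3223] 0.6503362151777138 (0.645, 0.2597, -16.1)
60.0
```

View pics/fin.png

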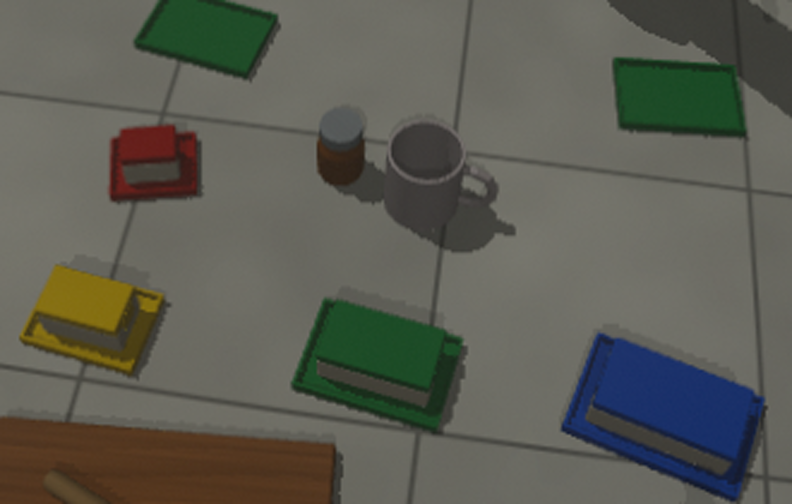

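All four boxes look seated, and the mug at (424,170) and jar at (340,145) look unmoved. The final lid fits were poor because lid and tray share a colour. So I'll overlay where each centred lid and tray floor edge should appear and check for offset and flatness.

```bash
python3 - <<'E'
from job import *
s=pickle.load(open('final.pkl','rb'));k=5;o=[]
for c in W:
    p=TR[c];u=proj(s,[[p[0],p[1],.03]])[0].astype(int)
    x0,y0=u[0]-40,u[1]-30
    f=cv2.resize(s['frame'][y0:y0+60,x0:x0+80],None,fx=k,fy=k,interpolation=cv2.INTER_CUBIC)
    for z,col in((.048,(255,0,255)),(.004,(255,255,255))):
        cv2.polylines(f,[((proj(s,corners(p,W[c],(z,)))-[x0,y0]+.5)*k).astype(np.int32)],True,col)
    o.append(f)
cv2.imwrite('pics/fin2.png',np.vstack([np.hstack(o[:2]),np.hstack(o[2:])])[:,:,::-1])
a=pickle.load(open('s0.pkl','rb'))['scene']['frame'].astype(int)
print('mug/jar diff',np.abs(a[180:240,298:380]-s['frame'][180:240,298:380]).max(2).mean())
E
```

```text
mug/jar diff 1.3611788617886178
```

View pics/fin2.png

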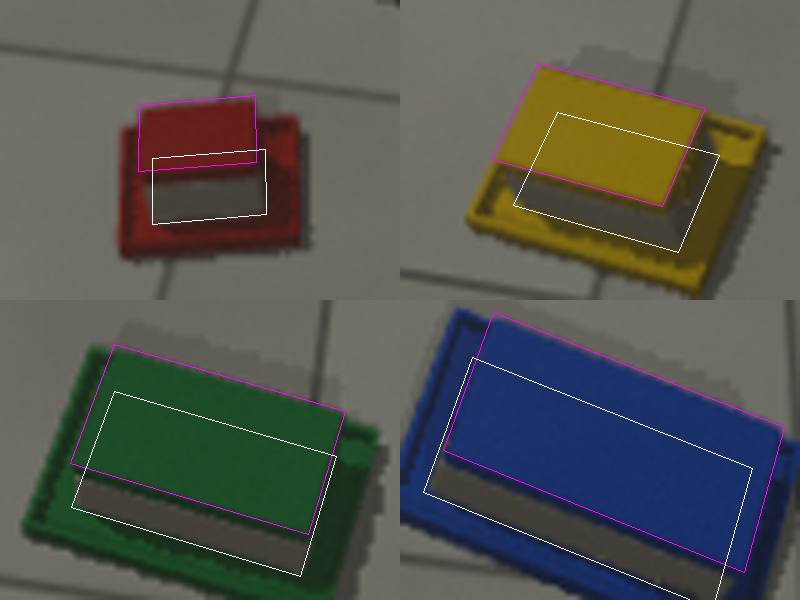

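The lids and undersides match the predicted flat, centred boxes to within about 2–5 mm, well inside the 13 mm margin. The mug and jar are unchanged, so I'm handing in.

```bash
python3 -c "
from station import r
r.hand_in();print(r.sense()['clock'])"
```

```text
the job is handed in; nothing more can be done
the job is handed in; nothing more can be done
```

I took the stack apart from the top and set red, then yellow, green and blue lid up in their own trays. For green I used the look-alike farthest from the base, about 0.63 m away against about 0.36–0.38 m for the other two. I handed in at about 60 s on the robot's clock.

**Placement:** The final scene picture with predicted outlines shows every box flat and within a few millimetres of its tray's centre; there is 13 mm of room on each side.

**Bystanders:** The image around the mug and jar is essentially unchanged from the start.

**Set-down force:** Red, yellow and green rose about 6–7.5 N at touchdown and blue about 2.8 N. That is firmer than the 1.2 N I used as the stop threshold.

**Checks that failed or disagreed:**
- The automatic lid fits in the final picture were poor (0.45–0.65 overlap), because lid and tray share a colour. I judged the final placement from the outline overlay instead.
- At the start, the blurry side camera put the trays up to about 7 mm from where the scene camera did. The wrist camera agreed with the scene camera, so I used those positions.

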